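# Seat a stem probe in a heating-block well and bottom it out

## Task

Take the temperature probe out of its blue stand, seat its orange stopper fully on the mouth of the blue-ringed middle well of the heating block, then push the probe straight down through the stopper until the stem bottoms out firmly on the yielding cushion at the bottom of the well, so that the stopper marks the depth. Feel for the bottom, since nobody knows how deep the well is, and never push the probe against the heater with 22 N or more. Let go and leave the probe standing upright, and do not disturb the two tubes beside it, the cups or the loose amber bottle.

Things in the scene. Friction and masses are not known exactly. Their poses are not given: they have to be found in the camera images.
- probe_head (a point): Centre of the white round head of the probe: an upright cylinder 28 mm in diameter and 44 mm tall, to be gripped from above. Below it a straight steel stem, 8 mm in diameter, sticks out 116 mm, so the tip of the stem is 138 mm below this point, on the head's axis. z points up along the stem; yaw does not matter. The whole probe weighs about 0.14 kg. It starts upright, its stem loosely in a 9 mm hole of the stand, 26 mm deep; the stand is 41 mm tall.
- probe: The same probe (with its stopper); origin at the tip of the stem, z up along the stem.
- stopper_seat (a point): The stopper on the stem: an orange disc 36 mm in diameter and 12 mm thick, with a black tapered plug below it, 12 mm long, 18 mm in diameter at the disc and 14 mm at its lower end. This point is the centre of the disc's underside, which must come to rest on the heater's top. The stopper slides along the stem with about 3 N of friction and stays where it is left; at the start this point is 40 to 46 mm above the stem's tip. It can rise until it is 101 mm above the tip.
- heater: Dry-block heater, fixed to the bench: white housing 150 x 260 mm (x, y), 110 mm tall, around an aluminium block 75 x 185 mm whose flat top is at 120 mm. Three vertical blind wells, 20 mm in diameter, in a row along its own y at -65, 0 and +65 mm; the middle one, with the blue ring, is empty, the outer two hold capped tubes whose tops stand 35 mm above the block's top. Origin at the centre of the underside; its yaw turns the row.
- well_mouth (a point): Centre of the mouth of the middle well, on the block's top surface (120 mm above the bench); z up along the well. The cushion lies somewhere 52 to 90 mm below this point: the depth differs each time and is not measured.
- cushion (a joint): How far (m) the cushion in the well is pressed in: 0 untouched, 0.008 hard stop. It yields at about 5 N, then stiffens by 1.5 N/mm; with the stopper's 3 N the hand feels 3 N while the stem slides, 8 N at the cushion, 13 N with it pressed 3 mm: a good firm end. Bottomed out: pressed over 1 mm. Let go it stays; pressed over 4 mm it springs back to that, which may lift the stopper.
- tube_red_cap (a point): Centre of the red cap of a glass tube in an outer well; cap 21 mm in diameter, 18 mm tall.
- tube_green_cap (a point): Centre of the green cap of the tube in the other outer well, same size.
- tube_red: That tube, 140 mm long, origin at its lower end.
- tube_green: That tube, 140 mm long, origin at its lower end.
- cup_a: Loose white sample cup, 68 mm wide, 75 mm tall, origin at its underside. Leave alone.
- cup_b: Another such cup. Leave alone.
- reagent: Loose amber bottle with an orange cap, 70 mm wide, about 150 mm tall, origin at its underside. Leave alone.
Things that resemble listed ones, but are neither listed nor needed, are in the scene too. What is shaped like the probe but red is not meant.

How it is judged:
By the outcome, as a careful person would: the job done as asked, in the order asked, and still so for the second after the job is handed in, with the robot touching nothing.
It also fails if it takes over 48 s, if anything falls off the work surface, if the arm or the gripper's body presses on something with over 40 N, if the wrist force passes 120 N, or if a joint passes its speed limit or range.

## Robot

A 6-joint arm with a two-finger parallel gripper is mounted at the origin on the work surface. World frame = base frame: x ahead of the robot, y to its left, z up, the work surface at z = 0. Lengths are in m, angles in rad, forces in N, time in s.
With the tool pointing down it reaches from about 0.35 to 1 m from the base axis. Payload 7.1 kg.
Tool frame: the origin (TCP) lies between the finger pads; the fingertips stand 22 mm ahead of it and the grasp point (between the pads) lies 3 mm ahead of it; x points along the fingers, y is the direction in which the jaws open and shut, and the axes are right-handed (so a half turn about x gives the same grasp; the last joint's range is limited). The gripper opens to 85 mm and grips with 20 to 120 N. Pads are 22 mm wide; open, the fingers measure 114 mm over their backs; the gripper's body (76 mm by 85 mm) begins 54 mm behind the grasp point. The pads swing forward as they close: fully open they stand 13 mm farther back than shut.
Start: joints at [-0.019, 0.423, 1.63, -0, 1.089, -0.019], TCP at [0.625, 0, 0.253] pointing down, gripper open.
Joint ranges: [-3, 3], [-0.9, 2.11], [0.09, 2.58], [-1.31, 4.45], [0.11, 2.69], [-2.54, 2.54]. Speed limits (rad/s): [2.39, 2.39, 3.01, 3.14, 3.14, 3.14].

## Interface

Orientations are given as a rotation vector (axis times angle).
In Python, from rig import manip gives the robot as it stands. The module is installed in compiled form; this text tells all that it offers. Calls block until the motion is done:
- manip.move_to(position, orientation): joint-space move of the TCP to a pose.
- manip.servo_line(position, orientation=None, rate=0.15): straight line of the TCP; orientation=None keeps the orientation; rate is the mean speed in m/s.
- manip.set_joints(angles): joint-space move.
- manip.command_gripper(opening, f_grip=None): finger opening in m; f_grip is the grip in N (None keeps the last); returns when the fingers have stopped.
- manip.hold(seconds).
- manip.solve_ik(position, orientation): joint angles nearest the present ones, or None.
- manip.camera(name): name is "scene" or "side" or "wrist"; returns a dict with "image" (480x640x3 uint8, red, green, blue), "fx", "fy", "cx", "cy" (pixels), "cam_to_world" (4x4, takes a point from camera to world coordinates); the wrist camera has in their place "mount" (4x4, takes a point from camera to tool coordinates, whose origin is the TCP and whose axes are the tool frame's). Camera axes: x right, y down, z forward; pixel columns grow to the right and rows downward; lengths in m; the calibration is good to about 2 mm. A picture is of the moment at which its call begins: read the wrist's pose just before it. There is no depth.
A pose or a line that the arm cannot do raises manip.IKError and nothing moves.
- manip.sign_off(): hands the job in, once; it reports no verdict.
Readings, each from a call of its own:
- manip.get_time(): time.
- manip.get_joint_positions(): joint angles.
- manip.get_joint_vel(): joint speeds.
- manip.get_tau(): joint torques, N m.
- manip.get_position(): TCP position.
- manip.get_ee_rot(): TCP orientation.
- manip.get_contact_force(): force on the tool from outside, world axes, zero at the start.
- manip.get_torque(): the same for the moment, N m.
- manip.get_width(): finger opening in m.
Only numpy, scipy, OpenCV 4.12 (cv2) and the standard library are available. Lean on these libraries where they do the work, as an engineer would, in place of code of your own. Each camera call takes 0.05 s, during which the arm holds its last target. There are 200 camera calls.

## Working session

There is one attempt and no reset: what is moved stays moved. The work goes in short steps, each a Python script; the robot and the scene stay as the last script left them, time stands still between calls to the robot, and variables do not carry over. Pictures are saved under pics/ and viewed, about 8 in all and at most 12, crops included, and the job is handed in when it is done.

```bash
mkdir -p pics; cat > h.py <<'E'
import numpy as np, cv2
from scipy.spatial.transform import Rotation as R
from rig import manip as m
def shot(name, fn=None):
    p=np.array(m.get_position()); r=np.array(m.get_ee_rot())
    c=m.camera(name)
    if 'mount' in c and 'cam_to_world' not in c:
        T=np.eye(4); T[:3,:3]=R.from_rotvec(r).as_matrix() if r.size==3 else r; T[:3,3]=p
        c['cam_to_world']=T@np.array(c['mount'])
    if fn: cv2.imwrite('pics/'+fn, cv2.cvtColor(c['image'],cv2.COLOR_RGB2BGR))
    return c
def ray(c,u,v):
    T=np.array(c['cam_to_world']); d=T[:3,:3]@np.array([(u-c['cx'])/c['fx'],(v-c['cy'])/c['fy'],1.])
    return T[:3,3],d/np.linalg.norm(d)
def plane(c,u,v,z):
    o,d=ray(c,u,v); return o+d*(z-o[2])/d[2]
def tri(rs):
    A=sum(np.eye(3)-np.outer(d,d) for o,d in rs); b=sum((np.eye(3)-np.outer(d,d))@o for o,d in rs)
    return np.linalg.solve(A,b)
def proj(c,p):
    T=np.linalg.inv(c['cam_to_world']); q=T[:3,:3]@np.array(p)+T[:3,3]
    return np.array([c['fx']*q[0]/q[2]+c['cx'],c['fy']*q[1]/q[2]+c['cy']])
E
python3 - <<'E'
from h import *
for n in ['scene','side','wrist']:
    c=shot(n,n+'0.png'); print(n,c['fx'],np.round(c['cam_to_world'],3).tolist())
    np.save(n+'0.npy',c,allow_pickle=True)
print(m.get_time(),m.get_ee_rot(),m.get_contact_force())
E
```

```text
scene 553.5740421879046 [[-0.818, 0.314, -0.482, 1.248], [0.575, 0.474, -0.667, 0.845], [0.019, -0.822, -0.568, 0.86], [0.0, 0.0, 0.0, 1.0]]
side 587.6565693805792 [[0.934, -0.217, 0.283, 0.237], [-0.357, -0.556, 0.751, -1.08], [-0.006, -0.802, -0.597, 0.983], [0.0, 0.0, 0.0, 1.0]]
wrist 377.50751757438326 [[1.0, 0.002, -0.0, 0.625], [0.002, -0.954, -0.301, 0.078], [-0.001, 0.301, -0.954, 0.372], [0.0, 0.0, 0.0, 1.0]]
0.15 [ 1.20862892  1.21011154 -1.21008389] [-0.87738178 -0.32829556 -0.03809499]
```

View pics/scene0.png

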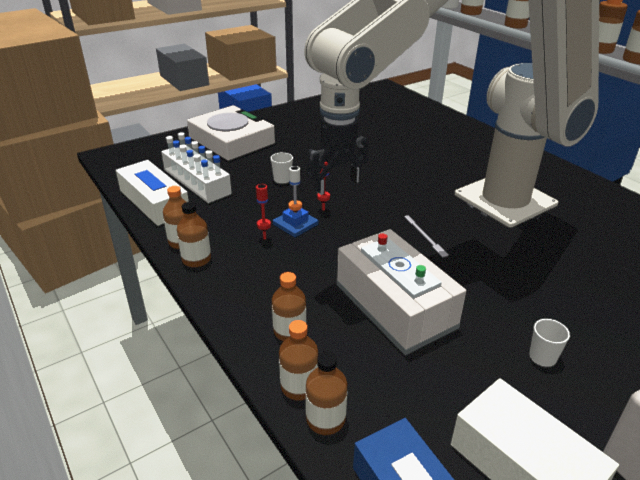

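View pics/side0.png

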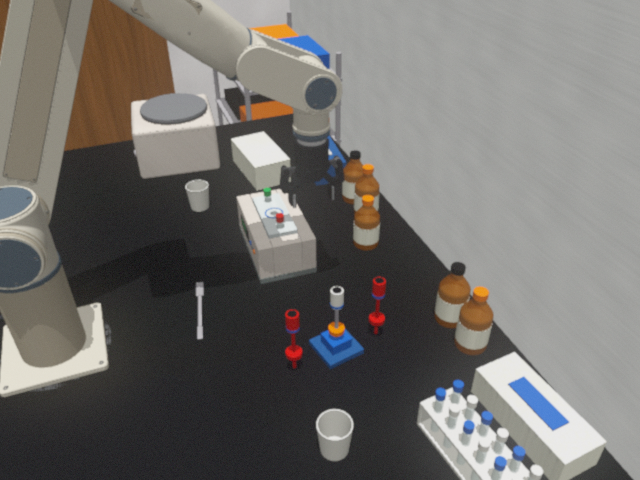

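Scene: the white-headed probe is at (294,175) in its blue stand at (295,218). The red lookalikes are at (262,193) and (323,170), and the blue ring is at (400,264). Side: the probe is at (337,297), the red ones at (292,320) and (379,288), and the ring at (274,212). I choose the white-headed one in the blue stand with the orange stopper.

```bash
python3 - <<'E'
from h import *
S=np.load('scene0.npy',allow_pickle=True).item(); D=np.load('side0.npy',allow_pickle=True).item()
def blob(c,win,f):
    u0,v0,u1,v1=win; im=c['image'][v0:v1,u0:u1]; h=cv2.cvtColor(im,cv2.COLOR_RGB2HSV).astype(int)
    k=f(h[...,0],h[...,1],h[...,2]).astype(np.uint8)
    n,l,s,ce=cv2.connectedComponentsWithStats(k); i=1+np.argmax(s[1:,4]); x,y,w,hh,a=s[i]
    return np.array([u0+x+(w-1)/2,v0+y+(hh-1)/2]),ce[i]+[u0,v0],(w,hh,a)
W=lambda h,s,v:(s<50)&(v>110)
O=lambda h,s,v:(h>5)&(h<22)&(s>150)&(v>120)
B=lambda h,s,v:(h>95)&(h<125)&(s>90)&(v>60)
Rd=lambda h,s,v:((h<5)|(h>174))&(s>150)&(v>80)
G=lambda h,s,v:(h>50)&(h<85)&(s>120)&(v>50)
for nm,f,a,b in [('head',W,(284,164,306,186),(325,283,350,308)),('orange',O,(282,195,310,215),(322,318,350,340)),
  ('ring',B,(380,250,420,275),(255,200,290,222)),('redcap',Rd,(370,230,395,250),(270,208,290,226)),('greencap',G,(410,260,432,280),(258,184,276,200))]:
    p=blob(S,a,f);q=blob(D,b,f)
    for i in (0,1):
        r=[ray(S,*p[i]),ray(D,*q[i])]; P=tri(r)
        print(nm,p[i].round(1),q[i].round(1),p[2],q[2],P.round(4), 'err px',(proj(S,P)-p[i]).round(1),(proj(D,P)-q[i]).round(1))
a=S['image'][150:250,240:345];b=D['image'][270:370,280:395]
a=cv2.resize(a,(420,400),interpolation=2);b=cv2.resize(b,(380,400),interpolation=2)
cv2.imwrite('pics/crop1.png',cv2.cvtColor(np.hstack([a,b[:, :380]]),cv2.COLOR_RGB2BGR))
E
```

```text
head [291.5 173. ] [336.5 296. ] (np.int32(16), np.int32(19), np.int32(248)) (np.int32(14), np.int32(21), np.int32(226)) [ 0.5935 -0.2342  0.1594] err px [ 0.7 -0.1] [0.9 0.1]
head [290.9 173.6] [336.7 296.7] (np.int32(16), np.int32(19), np.int32(248)) (np.int32(14), np.int32(21), np.int32(226)) [ 0.5943 -0.2347  0.1576] err px [ 0.9 -0.1] [1.2 0.2]
orange [294.5 204.5] [336. 329.] (np.int32(14), np.int32(10), np.int32(98)) (np.int32(17), np.int32(15), np.int32(167)) [ 0.591  -0.2323  0.0627] err px [-0.4  0.1] [-0.5 -0.1]
orange [294.6 204.9] [335.9 328.7] (np.int32(14), np.int32(10), np.int32(98)) (np.int32(17), np.int32(15), np.int32(167)) [ 0.5914 -0.231   0.0622] err px [-0.4  0.1] [-0.5 -0.1]Traceback (most recent call last):
  File "<stdin>", line 15, in <module>
  File "<stdin>", line 6, in blob
    return _wrapfunc(a, 'argmax', axis=axis, out=out, **kwds)
    return bound(*args, **kwds)
ValueError: attempt to get argmax of an empty sequence
```

```bash
cat >> h.py <<'E'
def blob(c,win,f):
    u0,v0,u1,v1=win; im=c['image'][v0:v1,u0:u1]; h=cv2.cvtColor(im,cv2.COLOR_RGB2HSV).astype(int)
    k=f(h[...,0],h[...,1],h[...,2]).astype(np.uint8)
    n,l,s,ce=cv2.connectedComponentsWithStats(k,connectivity=8); i=1+np.argmax(s[1:,4]); x,y,w,hh,a=s[i]
    return np.array([u0+x+(w-1)/2,v0+y+(hh-1)/2]),ce[i]+[u0,v0],(int(w),int(hh),int(a))
W=lambda h,s,v:(s<50)&(v>110)
O=lambda h,s,v:(h>5)&(h<22)&(s>150)&(v>120)
B=lambda h,s,v:(h>92)&(h<130)&(s>45)&(v>60)
Rd=lambda h,s,v:((h<5)|(h>174))&(s>150)&(v>80)
G=lambda h,s,v:(h>50)&(h<85)&(s>120)&(v>50)
E
python3 - <<'E'
from h import *
S=np.load('scene0.npy',allow_pickle=True).item(); D=np.load('side0.npy',allow_pickle=True).item()
for nm,f,a,b in [('ring',B,(384,252,416,275),(258,202,285,222)),('redcap',Rd,(370,230,395,250),(270,208,290,226)),('greencap',G,(410,260,432,280),(258,184,276,200)),
 ('decoyA head',Rd,(252,180,272,203),(368,274,390,301)),('decoyB head',Rd,(314,160,332,184),(282,307,302,333))]:
  try:
    p=blob(S,a,f);q=blob(D,b,f); i=0
    P=tri([ray(S,*p[i]),ray(D,*q[i])])
    print(nm,p[i].round(1),q[i].round(1),p[2],q[2],P.round(4), 'err px',(proj(S,P)-p[i]).round(1),(proj(D,P)-q[i]).round(1))
  except ValueError as e: print(nm,'none')
a=S['image'][150:250,240:345];b=D['image'][270:370,280:375]
a=cv2.resize(a,(420,400),interpolation=2);b=cv2.resize(b,(380,400),interpolation=2)
cv2.imwrite('pics/crop1.png',cv2.cvtColor(np.hstack([a,b]),cv2.COLOR_RGB2BGR))
E
```

```text
ring [399.5 263.5] [267.5 213. ] (24, 14, 96) (6, 9, 15) [0.5673 0.1717 0.119 ] err px [ 2.6 -0.9] [2.1 0.8]
redcap [382.  238.5] [279.5 217.5] (9, 10, 72) (6, 8, 39) [0.5742 0.1071 0.1469] err px [-0.5  0.1] [-0.4 -0.1]
greencap [420. 271.] [267.  190.5] (9, 11, 79) (7, 6, 30) [0.5823 0.2398 0.1485] err px [-0.  0.] [-0. -0.]
decoyA head [261.5 192. ] [378.5 285.5] (12, 17, 146) (14, 20, 202) [ 0.6956 -0.2179  0.1436] err px [-0.5  0. ] [-0.6 -0. ]
decoyB head [325.5 163. ] [292. 319.] (4, 3, 10) (15, 21, 230) [ 0.483  -0.2499  0.1481] err px [-1.7  0.4] [-2.2 -0.5]
```

View pics/crop1.png

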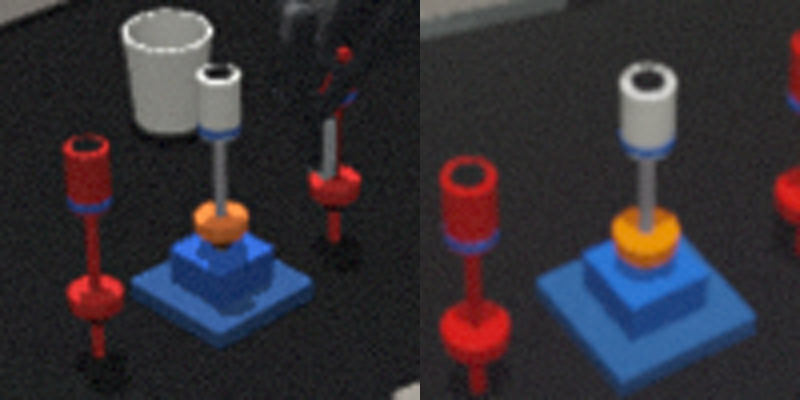

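The crop confirms it: white head, steel stem and orange stopper in the blue stand, with the all-red lookalikes on either side in x. I'll look at the well with the wrist camera first, then at the probe.

```bash
python3 - <<'E'
from h import *
o=np.array(m.get_ee_rot())
m.command_gripper(0.06)
for i,p in enumerate([(0.575,0.173,0.28),(0.575,0.213,0.28)]):
    m.move_to(p,o) if i==0 else m.servo_line(p)
    c=shot('wrist',f'well{i}.png'); np.save(f'well{i}.npy',c,allow_pickle=True)
m.servo_line((0.592,-0.05,0.28),rate=0.3)
for i,p in enumerate([(0.592,-0.233,0.28),(0.592,-0.203,0.28)]):
    m.servo_line(p,rate=0.25)
    c=shot('wrist',f'pr{i}.png'); np.save(f'pr{i}.npy',c,allow_pickle=True)
print(m.get_time(),m.get_position(),m.get_ee_rot(),m.get_contact_force())
im=[cv2.resize(cv2.imread(f'pics/{n}.png'),(400,300)) for n in ('well0','well1','pr0','pr1')]
cv2.imwrite('pics/q.png',np.vstack([np.hstack(im[:2]),np.hstack(im[2:])]))
E
```

```text
4.075 [ 0.59223141 -0.20132812  0.28022108] [ 1.20661842  1.21123309 -1.20804028] [-0.38245423 -0.4762445  -0.05250676]
```

View pics/q.png

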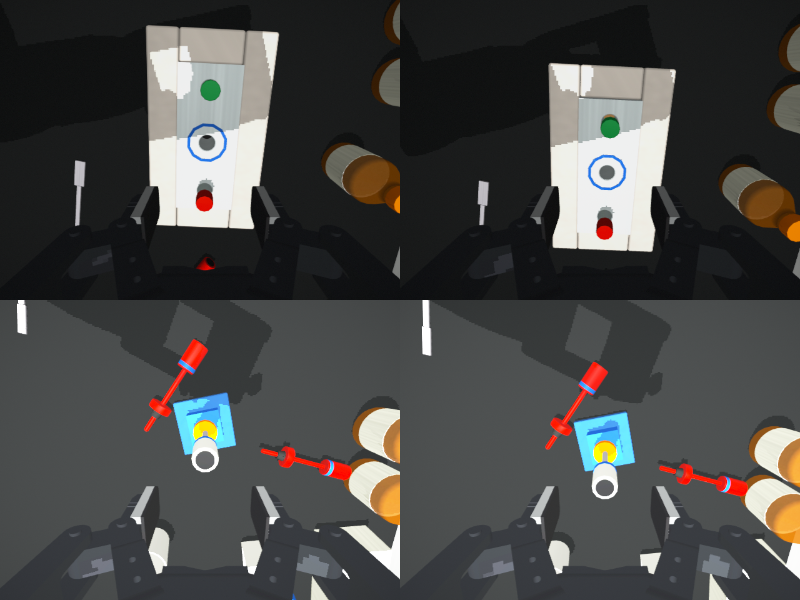

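Wrist views, in quarter-size panels: the ring is at (207,142) then (607,172), and the white head top is at (205,460) then (604,492). The red lookalikes now look fallen over. They were free-standing and I went nowhere near them. I'll measure and take one scene check.

```bash
python3 - <<'E'
from h import *
def inner(c,win):  # dark disc inside white head top
    u0,v0,u1,v1=win; h=cv2.cvtColor(c['image'][v0:v1,u0:u1],cv2.COLOR_RGB2HSV)
    k=((h[...,2]>170)&(h[...,1]<40)).astype(np.uint8)
    cs,hi=cv2.findContours(k,cv2.RETR_CCOMP,cv2.CHAIN_APPROX_NONE)
    ch=[x for x,y in zip(cs,hi[0]) if y[3]>=0 and len(x)>20]; e=cv2.fitEllipse(max(ch,key=cv2.contourArea))
    return np.array(e[0])+[u0,v0],e[1]
def ring(c,win):
    u0,v0,u1,v1=win; h=cv2.cvtColor(c['image'][v0:v1,u0:u1],cv2.COLOR_RGB2HSV)
    k=((h[...,0]>95)&(h[...,0]<125)&(h[...,1]>120)).astype(np.uint8)
    cs,hi=cv2.findContours(k,cv2.RETR_EXTERNAL,cv2.CHAIN_APPROX_NONE); e=cv2.fitEllipse(max(cs,key=cv2.contourArea))
    return np.array(e[0])+[u0,v0],e[1]
L=lambda n:np.load(n+'.npy',allow_pickle=True).item()
for nm,f,ws,z in [('well',ring,[(280,180,380,275),(280,225,380,320)],.12),('pr',inner,[(300,225,355,290),(300,275,355,340)],.175)]:
    c=[L(nm+'0'),L(nm+'1')]; p=[f(a,w) for a,w in zip(c,ws)]
    P=tri([ray(a,*x[0]) for a,x in zip(c,p)]); print(nm,[(x[0].round(1),np.round(x[1],1)) for x in p],P.round(4),[plane(a,*x[0],z).round(4) for a,x in zip(c,p)])
c=shot('scene','scene1.png'); print(m.get_time())
cv2.imwrite('pics/s1.png',cv2.imread('pics/scene1.png')[90:330,150:550])
E
```

```text
well [(array([330.8, 227.7]), array([60.2, 62.2])), (array([330.9, 275.5]), array([55.7, 59.7]))] [0.5775 0.1714 0.1185] [array([0.5774, 0.1718, 0.12  ]), array([0.5775, 0.1721, 0.12  ])]
pr [(array([327.8, 255.9]), array([29.8, 31.1])), (array([327.3, 300.3]), array([27.3, 29.7]))] [ 0.5919 -0.2346  0.1761] [array([ 0.5919, -0.235 ,  0.175 ]), array([ 0.5919, -0.2351,  0.175 ])]
4.125
```

View pics/s1.png

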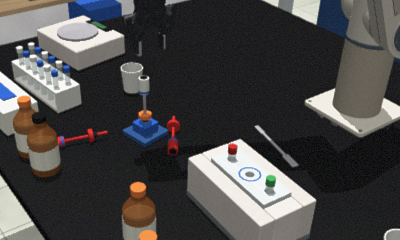

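Well centre (0.5775, 0.172, 0.1185) and head top (0.592, -0.235, 0.176) both match the text. The red decoys toppled by themselves. Now the grasp, lift and carry.

```bash
python3 - <<'E'
from h import *
f=lambda:(round(m.get_time(),2),np.round(m.get_position(),4),np.round(m.get_contact_force(),2),round(m.get_width(),4))
o=np.array([1.2092,1.2092,-1.2092])
m.move_to((0.592,-0.235,0.25),o)
m.servo_line((0.592,-0.235,0.158),rate=0.1); m.hold(0.2); print(f(),m.get_ee_rot())
m.command_gripper(0.02,f_grip=80); m.hold(0.2); print('grip',f())
m.servo_line((0.592,-0.235,0.20),rate=0.08); print(f())
m.servo_line((0.592,-0.235,0.34),rate=0.2)
m.servo_line((0.5775,0.172,0.34),rate=0.2); m.hold(0.3); print(f())
m.servo_line((0.5775,0.172,0.281),rate=0.1); m.hold(0.4); print(f(),m.get_ee_rot())
for n in ('scene','side','wrist'): np.save(n+'2.npy',shot(n,n+'2.png'),allow_pickle=True)
a=cv2.imread('pics/scene2.png')[180:300,340:460];b=cv2.imread('pics/side2.png')[120:240,215:335]
cv2.imwrite('pics/c2.png',np.hstack([cv2.resize(x,(400,400),interpolation=2) for x in (a,b)]))
E
```

```text
(5.69, array([ 0.5923, -0.2352,  0.1587]), array([ 0.65, -0.02, -0.1 ]), 0.0597) [ 1.20942402  1.20802481 -1.20861587]
grip (6.29, array([ 0.5921, -0.2351,  0.1583]), array([-1.77, -0.1 ,  5.29]), 0.0267)
(6.97, array([ 0.5918, -0.2349,  0.2001]), array([-0.08,  0.23, -1.84]), 0.0263)
(10.3, array([0.5776, 0.1717, 0.34  ]), array([-0.4 , -0.05, -2.2 ]), 0.0265)
(11.44, array([0.5776, 0.172 , 0.2813]), array([ 0.44,  0.27, -0.63]), 0.0262) [ 1.20954166  1.20890509 -1.20873478]
```

View pics/c2.png

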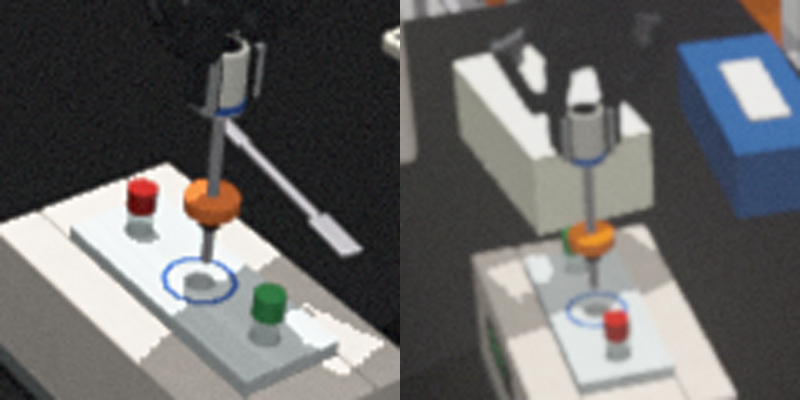

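View pics/wrist2.png

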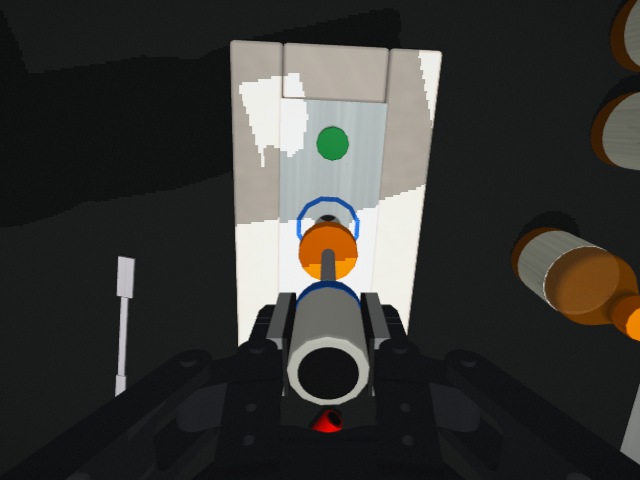

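The probe is held upright with its tip just above the ring (scene crop, tip (207,262), ring (200,280); wrist, disc (328,251), ring (328,226)). I'll check tilt and stopper height numerically.

```bash
python3 - <<'E'
from h import *
L=lambda n:np.load(n+'2.npy',allow_pickle=True).item()
S,D,Wc=L('scene'),L('side'),L('wrist')
O2=lambda h,s,v:(h>5)&(h<25)&(s>150)&(v>100)
p=blob(S,(390,225,420,255),O2);q=blob(D,(262,180,284,200),O2);w=blob(Wc,(285,200,370,300),O2)
print(p,q,w)
P=tri([ray(S,*p[0]),ray(D,*q[0])]);print('disc scene/side',P.round(4))
for s in (.040,.043,.046):
  print('disc top, wrist, seat',s,plane(Wc,*w[0],.1387+s+.012).round(4))
# head top dark ellipse in wrist
h=cv2.cvtColor(Wc['image'],cv2.COLOR_RGB2HSV)[330:415,280:375]
k=((h[...,2]<50)).astype(np.uint8); k[:,:12]=0;k[:,82:]=0
n,l,st,ce=cv2.connectedComponentsWithStats(k); i=l[372-330,328-280]
e=cv2.fitEllipse(cv2.findContours((l==i).astype(np.uint8),0,1)[0][0]); e0=np.array(e[0])+[280,330]
print('head top',e0,e[1],[plane(Wc,*e0,z).round(4) for z in (.296,.299,.302)])
hr=cv2.cvtColor(Wc['image'],cv2.COLOR_RGB2HSV)[190:260,285:370]; k=((hr[...,0]>95)&(hr[...,0]<125)&(hr[...,1]>120)).astype(np.uint8)
ys,xs=np.nonzero(k); e=cv2.fitEllipse(np.stack([xs,ys],1).astype(np.float32)); print('ring',e, plane(Wc,e[0][0]+285,e[0][1]+190,.12).round(4))
E
```

```text
(array([403.5, 239.5]), array([403.35849057, 240.26415094]), (16, 14, 159)) (array([271.5, 191.5]), array([271.89473684, 191.36842105]), (14, 10, 95)) (array([328., 250.]), array([327.68934142, 248.39168111]), (59, 59, 2308))
disc scene/side [0.5757 0.1743 0.1851]
disc top, wrist, seat 0.04 [0.5777 0.1774 0.1907]
disc top, wrist, seat 0.043 [0.5777 0.1785 0.1937]
disc top, wrist, seat 0.046 [0.5777 0.1795 0.1967]
head top [327.92828751 373.00053406] (50.5660285949707, 59.53001022338867) [array([0.5776, 0.1713, 0.296 ]), array([0.5776, 0.1736, 0.299 ]), array([0.5775, 0.1758, 0.302 ])]
ring ((42.52359390258789, 37.201351165771484), (58.09159469604492, 59.20596694946289), 96.77692413330078) [0.5774 0.1716 0.12  ]
```

```bash
python3 - <<'E'
from h import *
L=lambda n:np.load(n+'2.npy',allow_pickle=True).item()
S,D,Wc=L('scene'),L('side'),L('wrist')
for s in (.040,.043,.046):
  t=.1387+s
  print(s,'near',plane(Wc,328,279.5,t+.012)[1].round(4)+.018,'far low',plane(Wc,328,220.5,t)[1].round(4)-.018,'width centre y from widest', )
t=tri([ray(S,402.1,258.6),ray(D,273.5,206.4)]);print('tip',t.round(4))
print('tip S',plane(S,402.1,258.6,.1385),'tip D',plane(D,273.5,206.4,.1385))
print('ring S',plane(S,399.5,263.5,.12),'ring D',plane(D,274.1,212.7,.12))
a=S['image'][235:280,380:425];b=D['image'][185:230,250:295]
cv2.imwrite('pics/c3.png',cv2.cvtColor(np.hstack([cv2.resize(x,(400,400),interpolation=0) for x in (a,b)]),cv2.COLOR_RGB2BGR))
E
```

```text
0.04 near 0.17659999999999998 far low 0.17420000000000002 width centre y from widest
0.043 near 0.17789999999999997 far low 0.17500000000000002 width centre y from widest
0.046 near 0.1792 far low 0.1758 width centre y from widest
tip [0.5781 0.1775 0.1373]
tip S [0.57609244 0.17896942 0.1385    ] tip D [0.57948595 0.17318018 0.1385    ]
ring S [0.57495904 0.17179025 0.12      ] ring D [0.57943796 0.17101566 0.12      ]
```

View pics/c3.png

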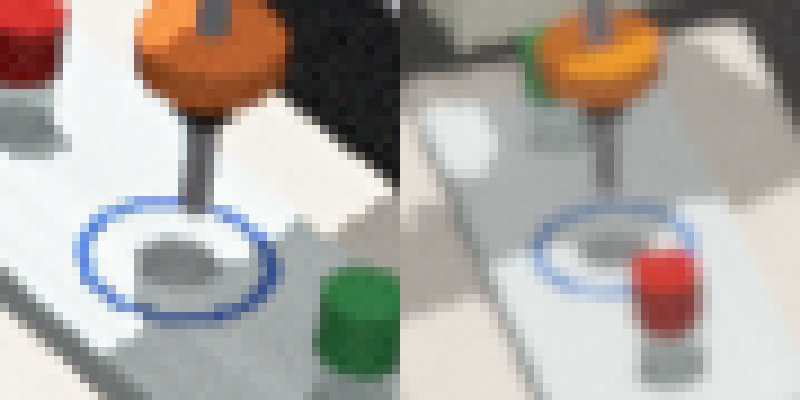

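```bash
cat > tilt.py <<'E'
from h import *
def stemline(c,base,z0,z1,lo=None):
    # sample stem centre along predicted vertical axis, fit offsets (px, perpendicular ~ horizontal)
    g=cv2.cvtColor(c['image'],cv2.COLOR_RGB2GRAY).astype(float); out=[]
    for z in np.linspace(z0,z1,25):
        u,v=proj(c,(base[0],base[1],z)); r=int(round(v))
        us=np.arange(int(u)-9,int(u)+10); pr=g[r,us]; bg=np.median(np.r_[pr[:3],pr[-3:]])
        w=np.abs(pr-bg); w[w<0.35*w.max()]=0; k=(np.abs(us-u)<7); w=w*k
        out.append((z,(w*us).sum()/w.sum()-u))
    out=np.array(out); a=np.polyfit(out[:,0],out[:,1],1); res=out[:,1]-np.polyval(a,out[:,0])
    k=np.abs(res)<1.0; a=np.polyfit(out[k,0],out[k,1],1)
    return a,out
def solve(S,D,base,rs,rd,zref):
    # find x,y slope & offset so that du matches in both
    A=[];b=[]
    for c,(a,_) in ((S,rs),(D,rd)):
        p=np.array([*base,zref]); J=[(proj(c,p+e)-proj(c,p)) for e in np.eye(3)*1e-3]
        A.append([J[0][0]/1e-3,J[1][0]/1e-3]); b.append((a[0],np.polyval(a,zref)))
    A=np.array(A);b=np.array(b)
    return np.linalg.solve(A,b[:,0]),np.linalg.solve(A,b[:,1])
E
python3 - <<'E'
from tilt import *
S,D=[np.load(n+'2.npy',allow_pickle=True).item() for n in ('scene','side')]
base=(.5776,.1735)
rs=stemline(S,base,.202,.248); rd=stemline(D,base,.202,.248)
print(rs[1].round(2).tolist());print(rd[1].round(2).tolist())
sl,off=solve(S,D,base,rs,rd,.225); print('slopes dx/dz dy/dz',sl,'offset at .225',off)
E
```

```text
tilt.py:9: RuntimeWarning: invalid value encountered in scalar divide
  out.append((z,(w*us).sum()/w.sum()-u))
Traceback (most recent call last):
  File "tilt.py", line 11, in stemline
    k=np.abs(res)<1.0; a=np.polyfit(out[k,0],out[k,1],1)
                         ~~~~~~~~~~^^^^^^^^^^^^^^^^^^^^^
TypeError: expected non-empty vector for x
```

```bash
sed -i 's/w=np.abs(pr-bg); w\[w<0.35\*w.max()\]=0; k=(np.abs(us-u)<7); w=w\*k/w=np.abs(pr-bg)*(np.abs(us-u)<6); w[w<0.35*w.max()]=0/' tilt.py
python3 - <<'E'
from tilt import *
S,D=[np.load(n+'2.npy',allow_pickle=True).item() for n in ('scene','side')]
base=(.5776,.1735)
rs=stemline(S,base,.202,.248); rd=stemline(D,base,.202,.248)
print(rs[1][:,1].round(1));print(rd[1][:,1].round(1))
sl,off=solve(S,D,base,rs,rd,.225); print('slopes dx/dz dy/dz',sl,'offset at .225',off)
E
```

```text
[-0.2 -0.5 -0.6  1.   1.3  1.2  1.1  1.1  0.8  1.   0.9  0.9  0.9 -0.
 -2.  -2.1 -0.4  3.3  4.5  4.4  3.9  3.   2.3  1.5  1.4]
[-2.5 -1.6  0.1  0.2  0.2  0.3  0.3  0.3  0.2  0.3  0.3  0.4  0.4  0.2
  0.2  0.2  0.3  0.3  0.3  0.6  0.6  0.4  0.2  0.2  0.1]
slopes dx/dz dy/dz [0.08426868 0.25298481] offset at .225 [0.00300046 0.00737051]
```

```bash
python3 - <<'E'
from tilt import *
S,D=[np.load(n+'2.npy',allow_pickle=True).item() for n in ('scene','side')]
base=(.5776,.1735); o=[]
for c in (S,D):
    lo=stemline(c,base,.144,.162)[1]; hi=stemline(c,base,.209,.223)[1]
    print(lo[:,1].round(1),hi[:,1].round(1))
    l,h=np.median(lo[:,1]),np.median(hi[:,1]); o.append((np.array([(h-l)/(.216-.153),h-(h-l)*0]),None)); 
    print(l,h, proj(c,(*base,.1387)),proj(c,(*base,.12)))
A=[]
for c in (S,D):
    p=np.array([*base,.18]); A.append([(proj(c,p+e)-proj(c,p))[0]/1e-3 for e in np.eye(3)[:2]*1e-3])
print('slope',np.linalg.solve(A,[x[0][0] for x in o]))
E
```

```text
[1.5 1.4 1.4 1.4 1.4 1.4 1.4 1.3 1.4 1.3 1.3 1.5 1.5 1.5 1.4 1.4 1.4 1.3
 1.6 1.5 1.5 1.5 1.6 1.5 1.5] [1.3 1.3 1.  1.  1.  1.2 1.2 1.2 1.1 1.2 1.1 1.1 1.1 0.9 0.8 0.8 0.8 1.
 1.  1.  0.9 0.9 1.  0.9 0.9]
1.42871637382558 0.9939096784974595 [399.87901422 257.45620032] [399.09360266 264.33470151]
[ 0.2  0.2  0.2  0.2  0.2  0.2 -0.   0.   0.   0.   0.3  0.3  0.3  0.4
 -1.1 -1.1 -1.1 -1.  -1.4 -1.4 -1.4 -1.3 -0.3 -0.3 -0.3] [0.2 0.2 0.2 0.2 0.2 0.3 0.3 0.3 0.3 0.3 0.3 0.3 0.3 0.3 0.3 0.3 0.3 0.3
 0.3 0.3 0.3 0.3 0.3 0.3 0.4]
0.015212249890680596 0.28484055562501 [272.77188964 206.41784892] [273.15437362 212.35423864]
slope [ 0.00743057 -0.01332698]
```

Both views show the probe tilted about 0.8 to 1° (tip towards +y, about 1.8 mm). I'll rotate the hand -0.015 rad about x to straighten it, then go down feeling for the seat.

```bash
cat >> h.py <<'E'
O0=(R.from_rotvec([-0.015,0,0])*R.from_rotvec([1.2092,1.2092,-1.2092])).as_rotvec()
def favg(n=6,dt=0.02):
    a=[]
    for _ in range(n): m.hold(dt); a.append(m.get_contact_force())
    return np.mean(a,0)
E
python3 - <<'E'
from h import *
m.servo_line((0.5776,0.1717,0.255),O0,rate=0.06); m.hold(0.2)
b=favg(10); np.save('base.npy',b); print('base',b.round(2),m.get_time(),m.get_torque())
for z in np.r_[.245,.238,np.arange(.234,.2125,-.001)]:
    m.servo_line((0.5776,0.1717,z),O0,rate=0.02); F=favg(3,.015)-b
    print(round(m.get_time(),2),round(z,4),np.round(m.get_position(),4),F.round(2))
    if np.linalg.norm(F)>8: print('stop'); break
for n in ('scene','side'): np.save(n+'4.npy',shot(n,n+'4.png'),allow_pickle=True)
a=cv2.imread('pics/scene4.png')[200:290,350:440];b=cv2.imread('pics/side4.png')[150:240,230:320]
cv2.imwrite('pics/c4.png',np.hstack([cv2.resize(x,(400,400),interpolation=2) for x in (a,b)]))
E
```

```text
base [ 0.44  0.01 -1.37] 12.5417 [-0.00019697 -0.02053575 -0.00989943]
13.24 0.245 [0.5777 0.1717 0.245 ] [-0.46  0.4  -0.27]
13.79 0.238 [0.5776 0.1717 0.238 ] [-0.   -0.32 -0.36]
14.19 0.234 [0.5776 0.1717 0.2339] [-1.49 -0.05  0.23]
14.49 0.233 [0.5776 0.1717 0.233 ] [-0.39  0.08  0.24]
14.79 0.232 [0.5776 0.1717 0.2319] [-0.13  0.01 -0.1 ]
15.09 0.231 [0.5776 0.1717 0.2309] [-0.45  0.49 -0.52]
15.39 0.23 [0.5776 0.1717 0.2299] [-0.53  0.28 -0.03]
15.69 0.229 [0.5776 0.1717 0.229 ] [-0.65  0.07 -0.32]
15.99 0.228 [0.5776 0.1717 0.228 ] [-0.57 -0.55  0.3 ]
16.29 0.227 [0.5776 0.1717 0.2269] [-0.36 -0.14  0.13]
16.59 0.226 [0.5776 0.1717 0.2259] [-0.91  0.38  0.02]
16.89 0.225 [0.5776 0.1717 0.225 ] [-0.53 -0.12 -0.57]
17.19 0.224 [0.5776 0.1717 0.224 ] [-0.51 -0.12 -0.21]
17.49 0.223 [0.5776 0.1717 0.223 ] [ 0.2  -0.2  -0.48]
17.79 0.222 [0.5777 0.1717 0.2221] [-0.54 -0.27  2.05]
18.09 0.221 [0.5777 0.1717 0.2211] [-0.83 -0.39  1.98]
18.39 0.22 [0.5777 0.1717 0.22  ] [ 0.01 -0.29  2.13]
18.69 0.219 [0.5776 0.1717 0.2189] [-0.12  0.42  2.13]
18.99 0.218 [0.5776 0.1717 0.2179] [ 0.41 -0.15  1.56]
19.29 0.217 [0.5777 0.1717 0.217 ] [ 0.68 -0.22  1.48]
19.59 0.216 [0.5776 0.1717 0.2159] [0.53 0.05 1.92]
19.89 0.215 [0.5776 0.1717 0.2149] [0.41 0.   1.75]
20.19 0.214 [0.5776 0.1717 0.2139] [0.62 0.38 1.97]
20.49 0.213 [0.5776 0.1717 0.2129] [ 0.75 -0.06  1.59]
```

View pics/c4.png

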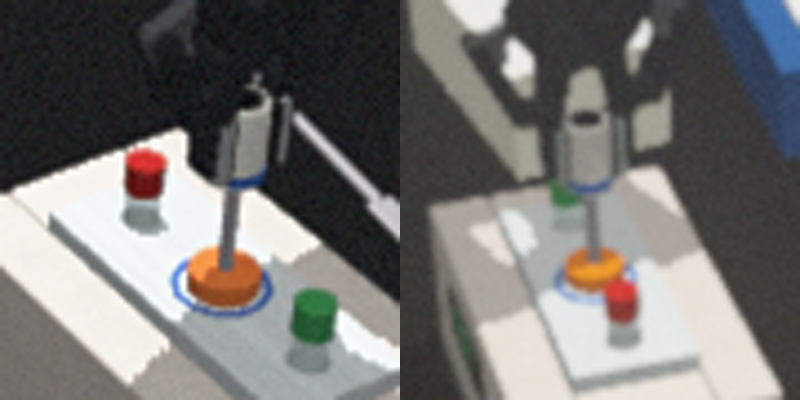

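The stopper is seated: contact came at TCP z 0.2225 and the force stayed at about 2 N with no side load. The crops show the disc flat and centred in the ring (scene crop (225,275), side crop (595,268)). Next I push on and feel for the cushion.

```bash
python3 - <<'E'
from h import *
b=np.load('base.npy'); z=.213; on=None; step=.001
while z>.170:
    z-=step; m.servo_line((0.5776,0.1717,z),O0,rate=0.02); F=favg(3 if on is None else 6,.012)-b
    p=m.get_position(); print(round(m.get_time(),2),round(z,4),round(p[2],4),F.round(2))
    if on is None and F[2]>4.5: on=p[2]; step=.0005
    if F[2]>12 or (on and on-p[2]>.0028) or np.hypot(*F[:2])>6 or m.get_time()>38: break
print('onset',on,m.get_width())
E
```

```text
20.87 0.212 0.2119 [0.39 0.11 1.48]
21.14 0.211 0.2109 [0.51 0.21 1.94]
21.42 0.21 0.2099 [ 0.83 -0.39  1.9 ]
21.69 0.209 0.2091 [ 0.31 -0.1   3.87]
21.97 0.208 0.2084 [-0.52 -0.05  6.6 ]
22.27 0.2075 0.2081 [-1.17 -0.46  7.87]
22.57 0.207 0.2077 [-1.45 -0.72  8.58]
22.87 0.2065 0.2073 [-1.65 -0.41  9.73]
23.17 0.206 0.2068 [-1.490e+00 -1.000e-02  1.019e+01]
23.47 0.2055 0.2064 [-1.79 -0.1  10.68]
23.77 0.205 0.206 [-1.72 -0.29 11.14]
24.07 0.2045 0.2056 [-2.09 -0.56 11.68]
24.37 0.204 0.2052 [-2.16 -0.47 12.26]
onset 0.20838124805718325 0.02630277909440592
```

Firm bottom at +12.3 N, with the cushion pressed about 2.9 mm at the expected 1.5 N/mm. I'll unload the arm, let go and retreat.

```bash
python3 - <<'E'
from h import *
b=np.load('base.npy')
m.servo_line((0.5776,0.1717,0.2052),O0,rate=0.02); print('unload',(favg()-b).round(2),np.round(m.get_position(),4))
m.command_gripper(0.055); m.hold(0.2); print('open',(favg()).round(2),m.get_width(),np.round(m.get_position(),4))
m.servo_line((0.5776,0.1717,0.33),O0,rate=0.12); m.hold(0.3); print(favg().round(2),m.get_time())
S,D,Wc=[shot(n,n+'5.png') for n in ('scene','side','wrist')]
for n,c in zip(('scene','side','wrist'),(S,D,Wc)): np.save(n+'5.npy',c,allow_pickle=True)
a=cv2.imread('pics/scene5.png')[200:290,350:440];d=cv2.imread('pics/side5.png')[150:240,230:320];w=cv2.imread('pics/wrist5.png')
q=cv2.imread('pics/scene5.png')
cv2.imwrite('pics/c5.png',np.vstack([np.hstack([cv2.resize(x,(400,300),interpolation=2) for x in (a,d)]),np.hstack([cv2.resize(x,(400,300)) for x in (w,q)])]))
E
```

```text
unload [-1.6  -0.16  7.17] [0.5776 0.1717 0.2054]
open [-0.29  0.14  0.07] 0.0547427148766435 [0.5776 0.1717 0.2052]
[ 0.26  0.05 -0.2 ] 27.0
```

View pics/c5.png

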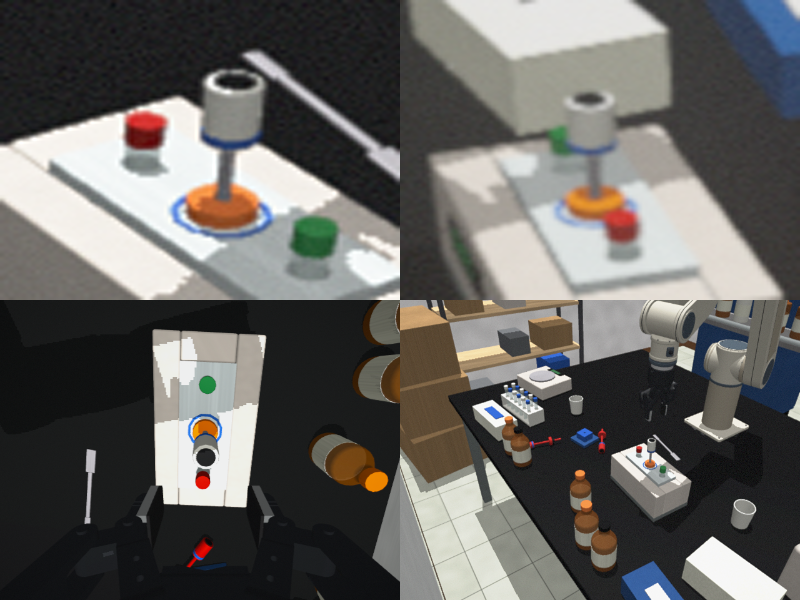

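The pictures show the probe standing upright with its disc flat inside the ring (scene crop (222,208)). The caps, cups and bottles are unmoved and the hand is clear. One numeric check, then hand in.

```bash
python3 - <<'E'
from h import *
S0,D0=[np.load(n+'0.npy',allow_pickle=True).item() for n in ('scene','side')]; S,D=[np.load(n+'5.npy',allow_pickle=True).item() for n in ('scene','side')]
O2=lambda h,s,v:(h>5)&(h<25)&(s>150)&(v>100)
p=blob(S,(385,245,415,275),O2);q=blob(D,(262,198,286,220),O2);print('disc',tri([ray(S,*p[0]),ray(D,*q[0])]).round(4),p[2],q[2])
p=blob(S,(390,215,415,252),W);print('head S px',p[0],p[2])
for nm,f,a,b in [('red',Rd,(370,230,395,250),(270,208,290,226)),('green',G,(410,260,432,280),(258,184,276,200))]:
    print(nm,blob(S0,a,f)[1].round(1),blob(S,a,f)[1].round(1),blob(D0,b,f)[1].round(1),blob(D,b,f)[1].round(1))
m.sign_off(); print(m.get_time())
E
```

```text
disc [0.5772 0.1718 0.126 ] (16, 12, 140) (12, 9, 72)
head S px [399.5 236. ] (20, 31, 371)
red [382.2 238.5] [382.1 238.5] [279.4 217. ] [279.1 216.5]
green [420.3 270.7] [420.2 270.9] [266.8 190.2] [265.2 189.8]
the job is handed in; nothing more can be done
the job is handed in; nothing more can be done
```

The job is done and handed in; the last clock reading, about 27 s, was just before hand-in. The probe stands upright in the blue-ringed middle well with its stopper seated and its stem on the cushion.

- **Seating:** The stopper met the block with about 2 N and almost no side force. Its disc centre now measures (0.577, 0.172, 0.126), which puts its underside on the 0.120 m top.
- **Bottoming out:** The stem met the cushion and I pressed to about 12.3 N, roughly 2.9 mm in at the expected 1.5 N/mm, well under 22 N. I then eased off, let go and backed away; the wrist force read about zero.
- **Last checks:** In the scene view the red cap moved 0.1 px and the green cap 0.2 px. The green cap's 1.6 px shift in the side view is probably the probe covering part of it. I checked the cups and bottles only by eye; they look unmoved.
- **Tilt:** The probe hung about 1° off vertical in the grip, so I tilted the hand to straighten it before going in.
- **Red lookalikes:** The two red, probe-shaped decoys fell over early on, when the arm was nowhere near them. I left them alone.

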